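Eject a wax casting from a tilted mould and stand it in the tin

TASK

Push the ejector knob of the tilted mould in along its slope until the wax casting springs free and slides down onto the ramp; do not ram the knob. Let the knob spring back, then take the casting off the ramp and stand it upright on its wide foot in the middle of the shallow silver tin. Leave the lilac candle, the wick spool and the mug where they stand.

Things in the scene. Friction and masses are not known exactly. Their poses are not given: they have to be found in the camera images.
- stand: Fixed mould stand. Origin: centre of the underside of its grey base plate (250 x 100 x 10 mm); z up, x along its length, the way the ramp falls. An aluminium ramp falls to +x, 50 deg below level: downhill is (0.643, 0, -0.766), its upward normal (0.766, 0, 0.643). At the top the mould, a covered channel 60 mm wide, 90 mm long; the ejector knob sticks out behind it.
- ejector_pad (a point): Centre of the outer face of the ejector knob, a black disc 40 mm across and 12 mm thick, facing uphill; it moves with the knob. At rest it is at (-0.072, 0, 0.260) in the stand's frame. Press it in the ramp's downhill direction: 40 deg from vertical.
- ejector (a joint): Travel of the ejector slide in m: 0 out (at rest), 0.028 fully in, where it meets a firm rubber buffer. It springs back by itself. The spring takes 2 to 6 N; two leaf catches that hold the casting by its foot add up to some 12 N from about 8 mm of travel; the casting springs free only near the end, at about 22 to 26 mm. More than 35 N on the knob is too much.
- mould_mouth (a point): Fixed point in the middle of the mould's lower mouth. Below it runs an open rail 130 mm long and only 30 mm wide (fingers pass down beside it).
- ramp_foot (a point): Fixed point at the ramp's lower end, (0.103, 0, 0.051) in the stand's frame: on the uphill face of the stop plate (60 mm wide, 26 mm high over the rail), 17 mm off the rail. The casting's origin lies here when it has slid all the way down. Two 10 mm high cheeks flank the rail's last 13 mm.
- cast: Loose cream wax casting, 90 g: a block 34 x 34 mm, 61 mm tall overall, with a wider foot 10 mm high, 46 mm along y, 34 mm along x. Origin: centre of the foot's underside; z up through the block. In the mould and on the ramp its foot is downhill, z points uphill along the ramp (40 deg from vertical), y is level. On the ramp it can be gripped across the block (along y), tool straight down.
- tin: Shallow round silver tin lid, fixed on the table, 140 mm across, rim 16 mm high; its inner floor is flat, 7 mm above the table and at least 110 mm across. Origin: centre of its underside.
- candle: Bystander: lilac pillar candle standing upright, 46 mm in diameter, 296 mm tall, loose. Origin: centre of its base.
- spool: Bystander: wick spool, 60 mm in diameter, 66 mm tall, loose. Origin: on the table, 22 mm from the spool's axis, which is on its +y side.
- mug_candle: Bystander: mug filled with wax, 82 mm in diameter, 102 mm tall, handle on its -y side, loose. Origin: under it.

How it is judged:
By the outcome, as a careful person would: the job done as asked, in the order asked, and still so for the second after the job is handed in, with the robot touching nothing.
It also fails if it takes over 58 s, if anything falls off the work surface, if the arm or the gripper's body presses on something with over 40 N, if the wrist force passes 120 N, or if a joint passes its speed limit or range.

ROBOT

A 6-joint arm with a two-finger parallel gripper is mounted at the origin on a cart in front of the work surface, level with it; the furniture and walls round the work are solid. World frame = base frame: x ahead of the robot, y to its left, z up, the work surface at z = 0. Lengths are in m, angles in degrees, forces in N, time in s.
With the tool pointing down it reaches from about 0.3 to 0.75 m from the base axis. Payload 8.5 kg.
Tool frame: the origin (TCP) lies between the finger pads; the fingertips stand 25 mm ahead of it and the grasp point (between the pads) lies 6 mm ahead of it; x points along the fingers, y is the direction in which the jaws open and shut, and the axes are right-handed (so a half turn about x gives the same grasp; the last joint's range is limited). The gripper opens to 85 mm and grips with 20 to 120 N. Pads are 22 mm wide; open, the fingers measure 114 mm over their backs; the gripper's body (76 mm by 85 mm) begins 54 mm behind the grasp point. The pads swing forward as they close: fully open they stand 13 mm farther back than shut.
Start: joints at [58.138, 21.807, 74.336, -0, 83.858, -12.336], TCP at [0.184, 0.518, 0.256] pointing down, gripper open.
Joint ranges: [-178.18, 178.18], [-50.72, 133.34], [12.68, 142.11], [-81.47, 261.47], [9.98, 163.14], [-165.26, 165.26]. Speed limits (degrees/s): [136.94, 136.94, 180, 180, 180, 180].

INTERFACE

Orientations are given as a 3x3 rotation matrix whose columns are the frame's x, y, z axes.
In Python, from rig import sensors, get_image, workorder gives the robot as it stands.
- The arm moves only by the tool arm_command, never from a script. Its argument "plan" is a list that holds one entry, the list of rows, each a list of 6 numbers: the shift along the tool's x, y, z in units of 25 mm (1.0 is 25 mm), then the turn, a rotation vector about the tool's x, y, z in units of 6 degrees (1.0 is 6 degrees). In form: [[[dx, dy, dz, ax, ay, az], ...]]. A call has 1 to 10 rows; each row is the pose to reach, as a shift and turn from the pose commanded when the call began, along the tool's axes at that moment; what a row does not reach only later rows make up. A row lasts 1/10 s, in which the tool goes at most 50 mm and 8.59 degrees, less where a joint would pass 70% of its speed; a pose out of reach is approached as far as the arm can. A call with a gripper value outside its range is refused whole. "jaw" is the closure, from 0 (fully open) to 1 (shut), set as the call begins (left out, the last holds). The fingers move at their own pace and stop on an object; "newtons" is the grip in N (left out, the last holds). Time passes only in rows, so rows that repeat a pose let the fingers close. It gives the time, the measured TCP pose, the force and the opening at its end, in the units of the state.
- sensors.observe(): the state, without advancing time (a new reading comes with each control period).
- get_image(name): name is "scene" or "side" or "wrist"; returns a dict with "img" (400x640x3 uint8, red, green, blue), "fx", "fy", "cx", "cy" (pixels), "T" (4x4, takes a point from camera to world coordinates). Camera axes: x right, y up, looking along -z (the intrinsics and any distortion apply to the point x, -y, -z); pixel columns grow to the right and rows downward; lengths in m; the calibration is good to about 2 mm. The wrist camera is an equidistant fisheye: a pixel r from the principal point sees the ray r / f radians off the axis. A picture is of the moment at which its call begins. There is no depth.
- workorder.close_job(): hands the job in, once; it reports no verdict.
The state is a dict: "time_s": time; "q": joint angles; "qvel": joint speeds; "joint_efforts": joint torques, N m; "position": TCP position; "tool_rot": TCP orientation; "ft_force": force on the tool from outside, world axes, zero at the start; "wrist_torque": the same for the moment, N m; "grip_width": finger opening in m.
Only numpy, scipy, OpenCV 4.12 (cv2) and the standard library are available. Lean on these libraries where they do the work, as an engineer would, in place of code of your own. Each camera call takes 0.05 s, during which the arm holds its last target. There are 200 camera calls.

## Working session

There is one attempt and no reset: what is moved stays moved. The work goes in short steps, Python scripts to look and compute and a tool call to move; the robot and the scene stay as the last step left them, time stands still between calls to the robot, and variables do not carry over. Pictures are saved under pics/ and viewed, about 8 in all and at most 12, crops included, and the job is handed in when it is done.

Besides the shell and the picture viewer there is one more tool, called after "Call:" as a command line: name --argument value ..., lists and objects as JSON in quotes. arm_command: Moves the arm, as the interface text tells. Its arguments: {"type":"object","properties":{"plan":{"type":"array","items":{"type":"array","items":{"type":"array","items":{"type":"number"}}}},"jaw":{"type":"number"},"newtons":{"type":"number"}},"required":["plan"]}

```bash
mkdir -p pics; ls
python3 - <<'E'
from rig import sensors,get_image
import cv2,numpy as np
np.set_printoptions(precision=4,suppress=True)
s=sensors.observe();print(s)
ims=[]
for n in("scene","side"):
    d=get_image(n);cv2.imwrite(f"pics/{n}0.png",d["img"][...,::-1]);print(n,d["fx"],d["fy"],d["cx"],d["cy"],d["T"],[k for k in d])
E
```

```text
pics
{'time_s': 0.0, 'q': array([ 58.1379,  21.8423,  74.3853,  -0.0002,  83.858 , -12.3363]), 'qvel': array([ 0.0771,  0.0358, -0.0532,  0.0122,  0.0738,  0.0415]), 'joint_efforts': array([ -0.0016, -44.8451, -23.1281,  -0.0002,   0.0047,  -0.0001]), 'position': array([0.1837, 0.5181, 0.2557]), 'tool_rot': array([[-0.0008,  0.3342,  0.9425],
       [-0.0013,  0.9425, -0.3342],
       [-1.    , -0.0015, -0.0003]]), 'ft_force': array([-0.0884, -0.0418, -0.1483]), 'wrist_torque': array([-0.0556, -0.0421,  0.0387]), 'grip_width': 0.0854682298368292}
scene 455.2251249932728 455.2251249932728 324.319695221364 202.9726914970056 [[-0.8884  0.3523 -0.2942  0.2748]
 [-0.459  -0.6803  0.5714  0.6762]
 [ 0.0012  0.6427  0.7661  0.9933]
 [ 0.      0.      0.      1.    ]] ['img', 'fx', 'fy', 'cx', 'cy', 'T']
side 422.60805818131496 422.60805818131496 318.3291084706255 194.76679629725126 [[ 0.8148  0.2721 -0.512   0.0706]
 [-0.5795  0.353  -0.7346 -0.6645]
 [-0.0192  0.8952  0.4452  0.6041]
 [ 0.      0.      0.      1.    ]] ['img', 'fx', 'fy', 'cx', 'cy', 'T']
```

View pics/scene0.png

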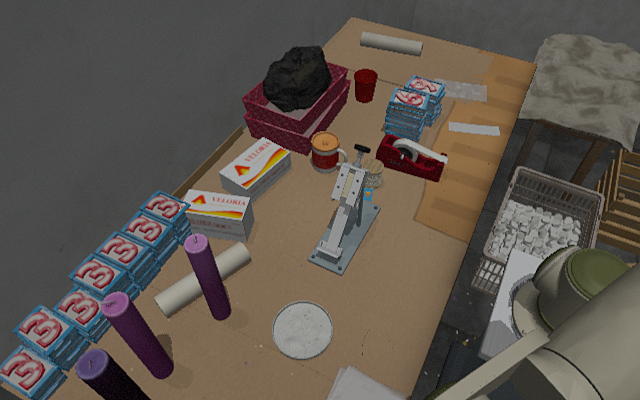

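View pics/side0.png

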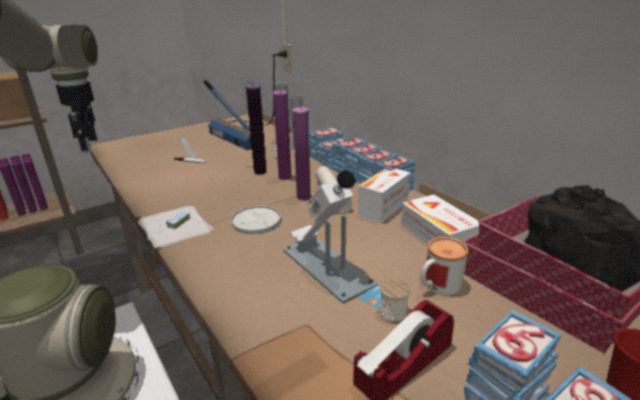

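Scene: stand's plate around (345,240), knob (361,148), tin (303,330), candle (205,275). Side: knob (346,179), tin (256,219), plate (330,270). I'll crop in closer.

```bash
cat > h.py <<'E'
import numpy as np,cv2
from rig import sensors,get_image
np.set_printoptions(precision=4,suppress=True)
def ray(d,u,v):
    x=(u-d["cx"])/d["fx"];y=(v-d["cy"])/d["fy"]
    r=np.array([x,-y,-1.]);r=d["T"][:3,:3]@(r/np.linalg.norm(r))
    return d["T"][:3,3],r
def plane(d,u,v,z):
    o,r=ray(d,u,v);return o+r*(z-o[2])/r[2]
def tri(*obs):
    A=np.zeros((3,3));b=np.zeros(3);R=[]
    for d,u,v in obs:
        o,r=ray(d,u,v);P=np.eye(3)-np.outer(r,r);A+=P;b+=P@o;R.append((o,P))
    p=np.linalg.solve(A,b);return p,[np.linalg.norm(P@(p-o)) for o,P in R]
def proj(d,p):
    c=d["T"][:3,:3].T@(np.asarray(p)-d["T"][:3,3]);return d["cx"]+d["fx"]*c[0]/-c[2],d["cy"]-d["fy"]*c[1]/-c[2]
def blob(m):
    n,l,s,c=cv2.connectedComponentsWithStats(m.astype(np.uint8));return [(s[i].tolist(),c[i].round(1).tolist()) for i in range(1,n) if s[i,4]>30]
E
python3 - <<'E'
from h import *
a=cv2.imread("pics/scene0.png")[130:280,290:400];b=cv2.imread("pics/side0.png")[160:310,270:400]
f=lambda i:cv2.resize(i,None,fx=3.3,fy=3.3,interpolation=cv2.INTER_CUBIC)
cv2.imwrite("pics/crop0.png",np.hstack([f(a),f(b)]))
S=get_image("scene");D=get_image("side")
for n,d,(y0,y1,x0,x1),(ky0,ky1,kx0,kx1) in(("scene",S,(290,370,260,345),(140,160,350,375)),("side",D,(200,240,225,290),(165,192,330,360))):
    g=d["img"].astype(int)
    sub=g[y0:y1,x0:x1];m=(sub.max(2)-sub.min(2)<25)&(sub.min(2)>120)
    c=max(cv2.findContours(m.astype(np.uint8),0,2)[0],key=cv2.contourArea);e=cv2.fitEllipse(cv2.convexHull(c))
    print(n,"tin",e[0][0]+x0,e[0][1]+y0,e,"->",plane(d,e[0][0]+x0,e[0][1]+y0,.014))
    k=g[ky0:ky1,kx0:kx1].max(2)<60
    print(n,"knob",[(s,(c[0]+kx0,c[1]+ky0)) for s,c in blob(k)])
E
```

```text
scene tin 302.145320892334 330.2987976074219 ((42.145320892333984, 40.298797607421875), (54.60768508911133, 60.38474655151367), 77.73491668701172) -> [0.5222 0.3047 0.014 ]
scene knob [([4, 4, 17, 9, 88], (361.8, 148.4))]
side tin 255.4719638824463 217.97394561767578 ((30.47196388244629, 17.97394561767578), (24.384342193603516, 49.28010940551758), 83.64781188964844) -> [0.5218 0.2976 0.014 ]
side knob [([8, 6, 17, 17, 231], (345.8, 178.9))]
```

View pics/crop0.png

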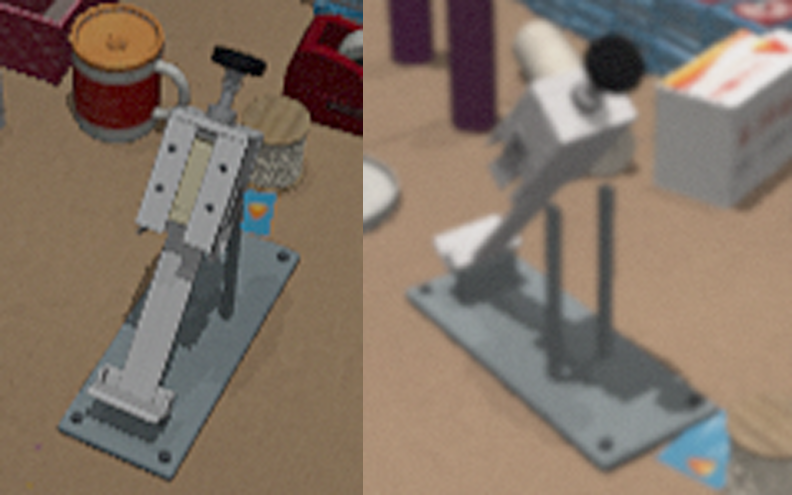

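Run:
```python
from h import *
S=get_image("scene");D=get_image("side")
f=3.3
sc=lambda x,y:(290+x/f-.35,130+y/f-.35)
sd=lambda x,y:(270+(x-363)/f-.35,160+y/f-.35)
for t in((58,430),(170,480),(300,255)):print("scene",plane(S,*sc(*t),.01))
for t in((405,293),(606,470),(722,408)):print("side",plane(D,*sd(*t),.01))
print("knob",tri((S,361.8,148.4),(D,345.8,178.9)))
# bystanders tops
print("candle top",plane(S,197,241,.296),"mug",plane(S,326,139,.102),"spool",plane(S,*sc(275,118),.066), plane(D,394,286,.066))
print("candle base side",plane(D,303,197,0))
```

```text
scene [0.6041 0.1314 0.01  ]
scene [0.5076 0.1316 0.01  ]
scene [ 0.506  -0.1169  0.01  ]
side [0.5057 0.1234 0.01  ]
side [ 0.5037 -0.1259  0.01  ]
side [ 0.6044 -0.1239  0.01  ]
knob (array([ 0.5569, -0.0641,  0.255 ]), [np.float64(1.5491357141637767e-05), np.float64(1.549135714168445e-05)])
candle top [0.7112 0.3478 0.296 ] mug [ 0.7238 -0.2058  0.102 ] spool [ 0.5718 -0.2039  0.066 ] [ 0.5729 -0.1996  0.066 ]
candle base side [0.7174 0.349  0.    ]
```

```bash
cat >> h.py <<'E'
from scipy.spatial.transform import Rotation as Ro
def toolR(tx,ty):
    tx=np.array(tx,float);tx/=np.linalg.norm(tx);ty=np.array(ty,float);ty-=tx*(tx@ty);ty/=np.linalg.norm(ty)
    return np.c_[tx,ty,np.cross(tx,ty)]
def rows(p,R=None,P0=None,R0=None):
    s=sensors.observe();P0=s["position"] if P0 is None else P0;R0=s["tool_rot"] if R0 is None else R0
    R=R0 if R is None else R
    return np.r_[R0.T@(np.array(p)-P0)/.025,Ro.from_matrix(R0.T@R).as_rotvec(degrees=True)/6].round(2).tolist()
DH=np.array([0,.643,-.766])
PAD=np.array([.5565,-.0685,.260])
RP=toolR(DH,(1,0,0))
E
python3 - <<'E'
from h import *
s=sensors.observe()
print(rows(s["position"]+[0.05,-.05,.17])) ; print(rows(PAD-.145*DH,RP))
E
```

```text
[-6.8, -1.22, 2.55, 0.0, 0.0, 0.0]
[-4.59, -20.66, 23.14, 11.24, 5.79, 4.1]
```

Call:
arm_command --plan '[[[-6.8, -1.2, 2.5, 0, 0, 0], [-6.8, -1.2, 2.5, 0, 0, 0], [-6.8, -1.2, 2.5, 0, 0, 0], [-6.8, -1.2, 2.5, 0, 0, 0], [-4.6, -20.7, 23.1, 11.24, 5.79, 4.1], [-4.6, -20.7, 23.1, 11.24, 5.79, 4.1], [-4.6, -20.7, 23.1, 11.24, 5.79, 4.1], [-4.6, -20.7, 23.1, 11.24, 5.79, 4.1], [-4.6, -20.7, 23.1, 11.24, 5.79, 4.1], [-4.6, -20.7, 23.1, 11.24, 5.79, 4.1]]]' --jaw 1 --newtons 40

```text
time_s: 1.3
position: [0.369, 0.201, 0.4033]
tool_rot: [[-0.099, 0.906, 0.411], [0.443, 0.41, -0.797], [-0.891, 0.103, -0.442]]
ft_force: [2.2, 0.1, -0.2]
grip_width: -0.0004
```

Run:
```python
from h import *
s=sensors.observe();print(s["time_s"],s["q"],s["position"],s["tool_rot"]);print(rows(PAD-.145*DH,RP))
```

```text
1.3 [ -2.8883   2.7038  79.766   26.7866 103.7047 -23.5907] [0.369  0.201  0.4033] [[-0.099   0.9062  0.411 ]
 [ 0.4434  0.41   -0.7971]
 [-0.8908  0.1033 -0.4424]]
[-6.03, 0.72, 15.22, 3.93, 2.02, 1.41]
```

Call:
arm_command --plan '[[[-6, 0.7, 15.2, 3.9, 2, 1.4], [-6, 0.7, 15.2, 3.9, 2, 1.4], [-6, 0.7, 15.2, 3.9, 2, 1.4], [-6, 0.7, 15.2, 3.9, 2, 1.4], [-6, 0.7, 15.2, 3.9, 2, 1.4], [-6, 0.7, 15.2, 3.9, 2, 1.4], [-6, 0.7, 15.2, 3.9, 2, 1.4], [-6, 0.7, 15.2, 3.9, 2, 1.4], [-6, 0.7, 15.2, 3.9, 2, 1.4], [-6, 0.7, 15.2, 3.9, 2, 1.4]]]'

```text
time_s: 2.3
position: [0.558, -0.1598, 0.3703]
tool_rot: [[-0.004, 1.0, 0.006], [0.64, 0.007, -0.768], [-0.768, 0.0, -0.64]]
ft_force: [0.0, 0.1, -0.3]
grip_width: -0.0003
```

Run:
```python
from h import *
s=sensors.observe();print(s["time_s"],s["q"],s["position"],s["tool_rot"]);print(rows(PAD-.065*DH,RP))
W=get_image("wrist");print(W["fx"],W["cx"],W["cy"],W["T"]);cv2.imwrite("pics/w1.png",W["img"][...,::-1])
```

```text
2.3 [-39.5053  29.5949  51.6211  35.1749 121.5326 -27.1954] [ 0.558  -0.1598  0.3703] [[-0.0043  1.      0.0055]
 [ 0.64    0.007  -0.7684]
 [-0.7684  0.0002 -0.64  ]]
[3.13, -0.05, 0.02, 0.05, 0.04, 0.04]
309.70691628693146 322.74996533561966 205.72670344723537 [[ 1.     -0.0062  0.0029  0.558 ]
 [ 0.0068  0.9157 -0.4018 -0.1802]
 [-0.0001  0.4018  0.9157  0.5049]
 [ 0.      0.      0.      1.    ]]
```

View pics/w1.png

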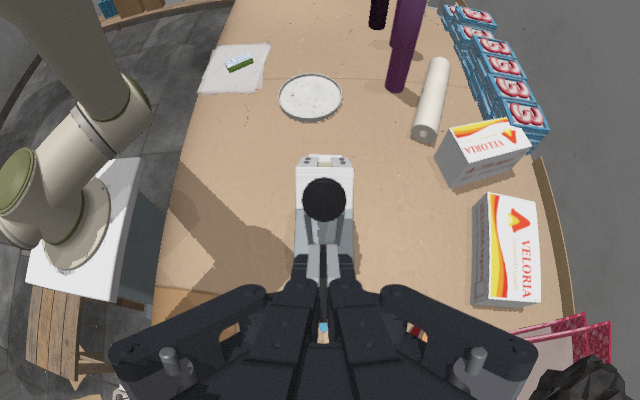

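Wrist view: knob disc centred at (324,199), directly ahead of the closed fingers; casting a ray gives (0.558,-0.066,0.26), agreeing within 2 mm.

Call:
arm_command --plan '[[[1.5, 0, 0, 0, 0, 0], [2.8, 0, 0, 0, 0, 0], [3.6, 0, 0, 0, 0, 0], [4.0, 0, 0, 0, 0, 0], [4.2, 0, 0, 0, 0, 0], [4.4, 0, 0, 0, 0, 0], [4.5, 0, 0, 0, 0, 0], [4.5, 0, 0, 0, 0, 0]]]'

```text
time_s: 3.15
position: [0.5571, -0.0868, 0.2853]
tool_rot: [[-0.004, 1.0, 0.008], [0.639, 0.008, -0.769], [-0.769, 0.002, -0.639]]
ft_force: [0.1, 0.4, 0.0]
grip_width: -0.0001
```

Run:
```python
from h import *
s=sensors.observe();print(s["time_s"],s["position"],s["ft_force"],(s["position"]-PAD)@DH, rows(PAD-.025*DH,RP))
```

```text
3.15 [ 0.5571 -0.0868  0.2853] [0.0906 0.4144 0.0317] -0.0311088410838994 [0.24, -0.03, 0.09, 0.07, 0.05, 0.03]
```

Call:
arm_command --plan '[[[0.08, 0, 0.04, 0, 0, 0], [0.14, 0, 0.08, 0, 0, 0], [0.2, 0, 0.08, 0, 0, 0], [0.26, 0, 0.08, 0, 0, 0], [0.32, 0, 0.08, 0, 0, 0], [0.38, 0, 0.08, 0, 0, 0], [0.44, 0, 0.08, 0, 0, 0], [0.5, 0, 0.08, 0, 0, 0], [0.5, 0, 0.08, 0, 0, 0]]]'

```text
time_s: 4.05
position: [0.5571, -0.0802, 0.274]
tool_rot: [[-0.004, 1.0, 0.008], [0.639, 0.008, -0.769], [-0.769, 0.002, -0.639]]
ft_force: [-0.3, -3.3, -0.0]
grip_width: -0.0003
```

Run:
```python
from h import *
s=sensors.observe();print(s["time_s"],s["position"],s["ft_force"],s["ft_force"]@DH,(s["position"]-PAD)@DH)
```

```text
4.05 [ 0.5571 -0.0802  0.274 ] [-0.3064 -3.3106 -0.0095] -2.1214346795722117 -0.018285787611030814
```

Call:
arm_command --plan '[[[0.07, 0, 0, 0, 0, 0], [0.14, 0, 0, 0, 0, 0], [0.2, 0, 0, 0, 0, 0], [0.26, 0, 0, 0, 0, 0], [0.32, 0, 0, 0, 0, 0], [0.32, 0, 0, 0, 0, 0]]]'

```text
time_s: 4.65
position: [0.5572, -0.0754, 0.2683]
tool_rot: [[-0.003, 1.0, 0.008], [0.638, 0.008, -0.77], [-0.77, 0.003, -0.638]]
ft_force: [0.6, -5.0, 2.2]
grip_width: -0.0001
```

Run:
```python
from h import *
s=sensors.observe();print(s["time_s"],s["position"],s["ft_force"],s["ft_force"]@DH,(s["position"]-PAD)@DH)
cv2.imwrite("pics/w2.png",get_image("wrist")["img"][100:300,220:420,::-1].repeat(2,0).repeat(2,1))
```

```text
4.65 [ 0.5572 -0.0754  0.2683] [ 0.5752 -4.9682  2.1584] -4.847899162961982 -0.010791390187163475
```

View pics/w2.png

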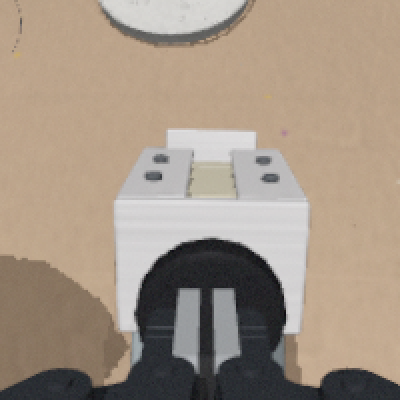

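The wrist crop shows the fingertips at (207,320) in the middle of the disc (211,310). About 14 mm in; I'll push on gently.

Call:
arm_command --plan '[[[0.06, 0, 0, 0, 0, 0], [0.12, 0, 0, 0, 0, 0], [0.18, 0, 0, 0, 0, 0], [0.24, 0, 0, 0, 0, 0], [0.3, 0, 0, 0, 0, 0], [0.3, 0, 0, 0, 0, 0]]]'

```text
time_s: 5.3
position: [0.5572, -0.0706, 0.2626]
tool_rot: [[-0.003, 1.0, 0.008], [0.638, 0.008, -0.77], [-0.77, 0.003, -0.638]]
ft_force: [0.6, -5.8, 3.2]
grip_width: 0.0
```

Run:
```python
from h import *
s=sensors.observe();print(s["time_s"],s["position"],s["ft_force"],s["ft_force"]@DH,(s["position"]-PAD)@DH+.025)
```

```text
5.3 [ 0.5572 -0.0706  0.2626] [ 0.6106 -5.7652  3.1704] -6.135544486570006 0.02167583275968945
```

Call:
arm_command --plan '[[[0.04, 0, 0, 0, 0, 0], [0.08, 0, 0, 0, 0, 0], [0.12, 0, 0, 0, 0, 0], [0.12, 0, 0, 0, 0, 0]]]'

```text
time_s: 5.7
position: [0.5572, -0.0685, 0.26]
tool_rot: [[-0.003, 1.0, 0.008], [0.639, 0.008, -0.769], [-0.769, 0.002, -0.639]]
ft_force: [1.6, -5.1, 3.6]
grip_width: 0.0
```

Run:
```python
from h import *
s=sensors.observe();print(s["time_s"],s["position"],s["ft_force"],s["ft_force"]@DH,(s["position"]-PAD)@DH+.025)
d=get_image("side");cv2.imwrite("pics/s3.png",cv2.resize(d["img"][150:310,230:400,::-1],None,fx=3,fy=3))
```

```text
5.7 [ 0.5572 -0.0685  0.26  ] [ 1.6402 -5.1018  3.6029] -6.040227953337521 0.02504237303882064
```

View pics/s3.png

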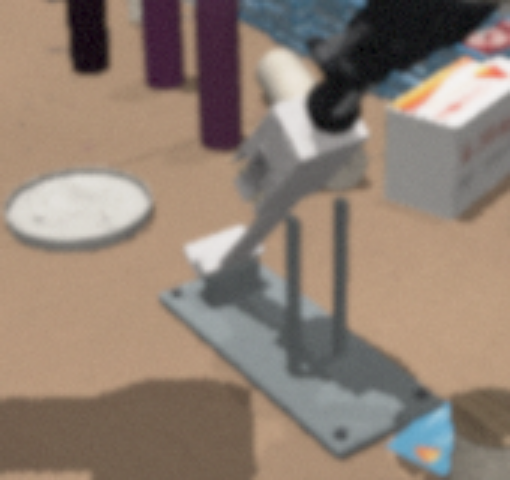

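The knob (330,105) is nearly against the mould and there is no casting on the ramp yet. I'll continue in millimetre steps.

Call:
arm_command --plan '[[[0.03, 0, 0, 0, 0, 0], [0.06, 0, 0, 0, 0, 0], [0.06, 0, 0, 0, 0, 0]]]'

```text
time_s: 6.05
position: [0.5572, -0.0675, 0.2588]
tool_rot: [[-0.003, 1.0, 0.008], [0.639, 0.008, -0.769], [-0.769, 0.003, -0.639]]
ft_force: [0.9, -6.1, 2.6]
grip_width: 0.0001
```

```bash
cat > f.py <<'E'
from h import *
s=sensors.observe();print(s["time_s"],s["position"],s["ft_force"],s["ft_force"]@DH,(s["position"]-PAD)@DH+.025)
g=get_image("side")["img"][200:250,280:320].astype(int);m=(g[...,0]>150)&(g[...,0]-g[...,2]>25);print("cream side",m.sum())
E
python3 f.py
```

```text
6.05 [ 0.5572 -0.0675  0.2588] [ 0.8913 -6.0705  2.5929] -5.889464056005726 0.02651734276743593
cream side 1127
```

Call:
arm_command --plan '[[[0.04, 0, 0, 0, 0, 0], [0.08, 0, 0, 0, 0, 0], [0.08, 0, 0, 0, 0, 0]]]'

```text
time_s: 6.4
position: [0.5572, -0.0667, 0.2579]
tool_rot: [[-0.002, 1.0, 0.008], [0.638, 0.008, -0.77], [-0.77, 0.003, -0.638]]
ft_force: [-0.3, -8.2, 7.6]
grip_width: -0.0001
```

```bash
sed -i '/cream/d' f.py
cat >> f.py <<'E'
for n,(a,b,c,e) in(("side",(205,250,285,320)),("scene",(195,265,305,350))):
    d=get_image(n)["img"];o=cv2.imread(f"pics/{n}0.png")[...,::-1]
    m=np.abs(d.astype(int)-o).max(2)[a:b,c:e]>50;print(n,"changed",m.sum(),(np.argwhere(m).mean(0)+[a,c])[::-1] if m.any() else "")
E
python3 f.py
```

```text
6.4 [ 0.5572 -0.0667  0.2579] [-0.2587 -8.1559  7.5694] -11.04237418042781 0.027736069125752428
side changed 182 [305.3187 225.6374]
scene changed 144 [336.0278 228.0694]
```

Run:
```python
from h import *
a=get_image("scene")["img"][140:280,290:400,::-1];b=get_image("side")["img"][160:300,270:400,::-1]
f=lambda i:cv2.resize(i,None,fx=3.3,fy=3.3,interpolation=cv2.INTER_CUBIC)
cv2.imwrite("pics/crop4.png",np.hstack([f(a),f(b)]))
```

```text
(no output)
```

View pics/crop4.png

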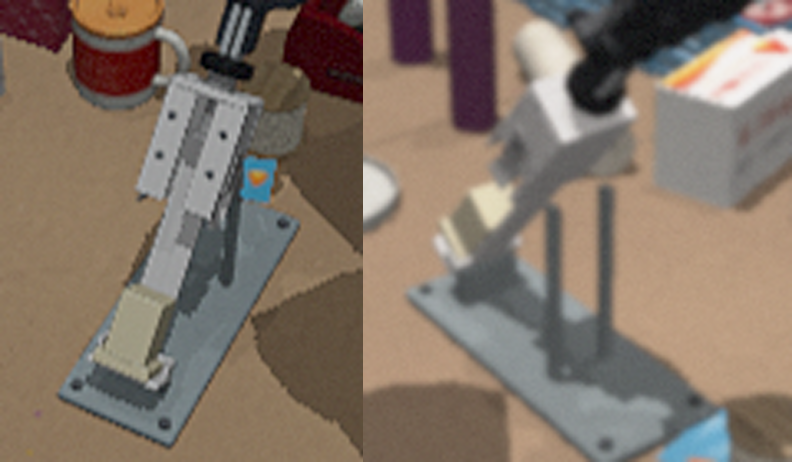

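The casting sits at the ramp foot (scene crop (135,330), side crop (478,225)). Now I'll back off slowly along the slope so that the knob follows out.

Call:
arm_command --plan '[[[-0.2, 0, 0, 0, 0, 0], [-0.4, 0, 0, 0, 0, 0], [-0.6, 0, 0, 0, 0, 0], [-0.8, 0, 0, 0, 0, 0], [-1.1, 0, 0, 0, 0, 0], [-1.5, 0, 0, 0, 0, 0], [-2.5, 0, 0, 0, 0, 0], [-4, 0, 0, 0, 0, 0], [-6, 0, 0, 0, 0, 0], [-6, 0, 0, 0, 0, 0]]]'

```text
time_s: 7.6
position: [0.5576, -0.165, 0.3766]
tool_rot: [[0.002, 1.0, 0.01], [0.635, 0.006, -0.772], [-0.772, 0.008, -0.635]]
ft_force: [0.4, 0.9, -0.3]
grip_width: 0.0002
```

```bash
cat >> h.py <<'E'
O=np.array([.5568,.0035,0])           # stand origin; stand x -> world y
FOOT=O+[0,.103,.051]; UP=-DH; NR=np.array([0,.766,.643])
def grasp(h,n,tilt):
    t=np.radians(tilt);R=toolR((0,-np.sin(t),-np.cos(t)),(1,0,0));g=FOOT+h*UP+n*NR
    return g-.006*R[:,0],R
E
python3 - <<'E'
from h import *
s=sensors.observe();print(s["time_s"],s["q"],s["position"],s["ft_force"])
S=get_image("scene");D=get_image("side")
k=[]
for d,(a,b,c,e) in((S,(130,165,345,380)),(D,(160,200,325,365))):
    m=d["img"][a:b,c:e].max(2)<60;bb=max(blob(m),key=lambda x:x[0][4]);k.append((d,bb[1][0]+c,bb[1][1]+a))
print("knob",[x[1:] for x in k],tri(*k))
# cream cast
for n,d,(a,b,c,e) in(("scene",S,(215,270,305,350)),("side",D,(205,245,285,325))):
    g=cv2.cvtColor(d["img"],cv2.COLOR_RGB2HSV)[a:b,c:e].astype(int);m=(g[...,0]>=20)&(g[...,0]<=35)&(g[...,1]>30)&(g[...,2]>110)
    print(n,[(st,(x[0]+c,x[1]+a)) for st,x in blob(m)], "pred top",proj(d,FOOT+.061*UP),"pred centre",proj(d,FOOT+.03*UP))
P,R=grasp(.038,.006,8);print(P);print("above",rows(P+[0,.03,.16],R))
E
```

```text
7.6 [-39.8979  29.5411  50.572   35.2528 122.1873 -27.1625] [ 0.5576 -0.165   0.3766] [ 0.4264  0.9216 -0.2942]
knob [(362.1, 148.2), (345.7, 178.9)] (array([ 0.5564, -0.0645,  0.2554]), [np.float64(9.570716987763584e-05), np.float64(9.570716987776383e-05)])
scene [([13, 11, 25, 30, 380], (330.0, 240.2))] pred top (np.float64(335.6893069654543), np.float64(228.2575621439064)) pred centre (np.float64(331.90286936626956), np.float64(239.77921185199273))
side [([9, 10, 22, 23, 257], (304.5, 225.5))] pred top (np.float64(310.71351797154347), np.float64(220.97160617371117)) pred centre (np.float64(306.3778476741177), np.float64(226.12951093619478))
[0.5568 0.0875 0.0899]
above [10.93, 0.06, -5.47, 0.08, -7.95, 0.0]
```

Run:
```python
from h import *
P,R=grasp(.038,.006,8);print(rows([.557,-.03,.42],R));print(rows(P+[0,.03,.16],R))
```

```text
[1.92, 0.03, -5.28, 0.08, -7.95, 0.0]
[10.93, 0.06, -5.47, 0.08, -7.95, 0.0]
```

Call:
arm_command --plan '[[[1.9, 0, -5.3, 0.1, -7.95, 0], [1.9, 0, -5.3, 0.1, -7.95, 0], [1.9, 0, -5.3, 0.1, -7.95, 0], [1.9, 0, -5.3, 0.1, -7.95, 0], [1.9, 0, -5.3, 0.1, -7.95, 0], [10.9, 0, -5.5, 0.1, -7.95, 0], [10.9, 0, -5.5, 0.1, -7.95, 0], [10.9, 0, -5.5, 0.1, -7.95, 0], [10.9, 0, -5.5, 0.1, -7.95, 0], [10.9, 0, -5.5, 0.1, -7.95, 0]]]' --jaw 0

```text
time_s: 8.7
position: [0.5527, 0.121, 0.2464]
tool_rot: [[-0.009, 1.0, 0.004], [-0.139, 0.002, -0.99], [-0.99, -0.009, 0.139]]
ft_force: [-0.7, -0.6, 0.4]
grip_width: 0.0853
```

Run:
```python
from h import *
s=sensors.observe();print(s["time_s"],s["q"],s["position"],s["tool_rot"],s["grip_width"])
P,R=grasp(.038,.006,8);print(P,rows(P,R))
W=get_image("wrist");cv2.imwrite("pics/w5.png",W["img"][...,::-1])
```

```text
8.7 [ 3.6648 24.8752 71.4049 -7.9581 84.78    4.2885] [0.5527 0.121  0.2464] [[-0.0086  1.      0.0037]
 [-0.1387  0.0024 -0.9903]
 [-0.9903 -0.009   0.1387]] 0.08530673405607503
[0.5568 0.0875 0.0899] [6.38, 0.22, 0.46, 0.03, -0.0, 0.08]
```

View pics/w5.png

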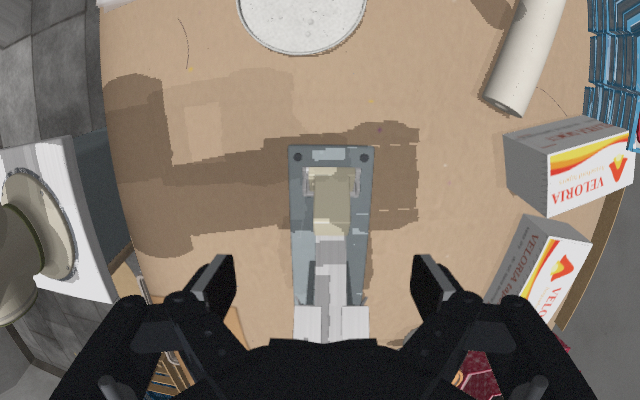

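Wrist view: casting at (332,190) on the rail, fingers symmetric about column 323, so a 5 mm shift along tool y is needed. Descending.

Call:
arm_command --plan '[[[1.5, 0.2, 0.2, 0, 0, 0.1], [3, 0.2, 0.3, 0, 0, 0.1], [4, 0.2, 0.4, 0, 0, 0.1], [4.6, 0.2, 0.45, 0, 0, 0.1], [5, 0.2, 0.45, 0, 0, 0.1], [5.3, 0.2, 0.45, 0, 0, 0.1], [5.3, 0.2, 0.45, 0, 0, 0.1]]]'

```text
time_s: 9.45
position: [0.5598, 0.0885, 0.1206]
tool_rot: [[0.008, 1.0, -0.001], [-0.139, 0.0, -0.99], [-0.99, 0.008, 0.139]]
ft_force: [0.2, -0.6, -0.2]
grip_width: 0.0856
```

Run:
```python
from h import *
s=sensors.observe();print(s["time_s"],s["position"],s["ft_force"],s["grip_width"])
P,R=grasp(.038,.006,8);print(P,rows(P,R))
```

```text
9.45 [0.5598 0.0885 0.1206] [ 0.2301 -0.6339 -0.186 ] 0.08559700483699512
[0.5568 0.0875 0.0899] [1.22, -0.13, -0.13, -0.01, -0.0, -0.08]
```

Call:
arm_command --plan '[[[0.3, -0.1, -0.1, 0, 0, -0.08], [0.6, -0.1, -0.13, 0, 0, -0.08], [0.9, -0.1, -0.13, 0, 0, -0.08], [1.1, -0.1, -0.13, 0, 0, -0.08], [1.2, -0.1, -0.13, 0, 0, -0.08], [1.2, -0.1, -0.13, 0, 0, -0.08]]]'

```text
time_s: 10.05
position: [0.558, 0.0873, 0.0907]
tool_rot: [[0.0, 1.0, -0.001], [-0.139, -0.001, -0.99], [-0.99, 0.0, 0.139]]
ft_force: [0.1, 0.9, -0.1]
grip_width: 0.0848
```

Call:
arm_command --plan '[[[0, 0, 0, 0, 0, 0], [0, 0, 0, 0, 0, 0], [0, 0, 0, 0, 0, 0], [0, 0, 0, 0, 0, 0], [0, 0, 0, 0, 0, 0], [0, 0, 0, 0, 0, 0], [0, 0, 0, 0, 0, 0], [0, 0, 0, 0, 0, 0]]]' --jaw 1 --newtons 30

```text
time_s: 10.85
position: [0.5583, 0.0875, 0.0914]
tool_rot: [[0.002, 1.0, -0.001], [-0.139, -0.001, -0.99], [-0.99, 0.002, 0.139]]
ft_force: [-0.2, 0.4, 4.9]
grip_width: 0.0333
```

```bash
cat >> h.py <<'E'
OFF=np.array([-0.0012,-.0,0])
def place(z,yaw=0,t=48,c=(.522,.301)):
    R=toolR((0,-np.sin(np.radians(t)),-np.cos(np.radians(t))),(1,0,0));R=Ro.from_euler("z",yaw,degrees=True).as_matrix()@R
    return np.array([c[0],c[1],z])-R@REL,R
E
python3 - <<'E'
from h import *
import h
s=sensors.observe();P,R=s["position"],s["tool_rot"]
f=FOOT.copy();f[0]=P[0];REL=R.T@(f-P);REL[1]=0;print("REL",REL)
open("h.py","a").write(f"REL=np.array({REL.tolist()})\n");h.REL=REL
print("q",s["q"],np.degrees(np.arctan2(-R[1,0],-R[2,0])))
print("lift",rows(P+[0,.01,.04]));print("mid",rows([.54,.19,.25],place(.1)[1]));print("hover",place(.1)[0],rows(*place(.1)))
E
```

```text
REL [ 0.0373  0.     -0.0245]
q [ 0.2308 33.5967 84.455  -9.0347 62.167   4.5336] 7.981848461668249
lift [-1.64, 0.0, -0.17, 0.0, 0.0, 0.0]
mid [-6.85, -0.72, -3.18, -0.02, -6.67, -0.01]
hover [0.522  0.3124 0.1432] [-3.3, -1.46, -8.62, -0.02, -6.67, -0.01]
```

Call:
arm_command --plan '[[[-0.3, 0, 0, 0, 0, 0], [-0.7, 0, -0.1, 0, 0, 0], [-1.2, 0, -0.15, 0, 0, 0], [-2, 0, -0.2, 0, 0, 0], [-3, 0, -0.4, 0, 0, 0], [-4.2, 0, -0.8, 0, 0, 0], [-5.4, -0.3, -1.5, 0, -1, 0], [-6.2, -0.5, -2.2, 0, -2, 0], [-6.6, -0.6, -2.8, 0, -3, 0], [-6.8, -0.7, -3.2, 0, -4, 0]]]'

```text
time_s: 11.85
position: [0.54, 0.1918, 0.2502]
tool_rot: [[0.003, 1.0, -0.003], [-0.532, -0.0, -0.847], [-0.847, 0.004, 0.532]]
ft_force: [0.1, -0.4, -1.4]
grip_width: 0.0335
```

Run:
```python
from h import *
s=sensors.observe();print(s["time_s"],s["q"],s["position"],s["ft_force"],s["grip_width"]);print("hover",rows(*place(.07)))
```

```text
11.85 [ 19.4985  31.077   65.5921 -30.2824  94.3107  20.2348] [0.54   0.1918 0.2502] [ 0.14   -0.3523 -1.429 ] 0.033454176003479975
hover [2.07, -0.75, -7.0, -0.03, -2.64, -0.03]
```

Call:
arm_command --plan '[[[0.2, -0.1, -0.7, 0, -0.4, 0], [0.5, -0.2, -1.8, 0, -0.8, 0], [0.9, -0.4, -3.2, 0, -1.2, 0], [1.3, -0.5, -4.6, 0, -1.7, 0], [1.7, -0.7, -5.8, 0, -2.2, 0], [1.9, -0.75, -6.5, 0, -2.5, 0], [2.0, -0.75, -6.9, 0, -2.64, 0], [2.0, -0.75, -7, 0, -2.64, 0], [2.0, -0.75, -7, 0, -2.64, 0]]]'

```text
time_s: 12.75
position: [0.5223, 0.3122, 0.114]
tool_rot: [[0.0, 1.0, -0.003], [-0.74, -0.001, -0.672], [-0.672, 0.002, 0.74]]
ft_force: [0.0, -0.5, -0.3]
grip_width: 0.0335
```

Run:
```python
from h import *
s=sensors.observe();print(s["time_s"],s["q"],s["position"],s["ft_force"],s["grip_width"]);print("hover",rows(*place(.07)));print("place",rows(*place(.007)))
S=get_image("scene");D=get_image("side");C=np.array([.522,.301,.0])
for d in(S,D):print("pred foot",proj(d,C+[0,0,.07]),"pred top",proj(d,C+[0,0,.131]))
a=S["img"][240:370,240:370,::-1];b=D["img"][130:260,200:330,::-1]
f=lambda i:cv2.resize(i,None,fx=3,fy=3,interpolation=cv2.INTER_CUBIC)
cv2.imwrite("pics/crop6.png",np.hstack([f(a),f(b)]))
```

```text
12.75 [ 33.3462  48.9443  60.2478 -38.833   99.384   37.0449] [0.5223 0.3122 0.114 ] [ 0.0391 -0.5365 -0.3043] 0.03353056454677306
hover [0.02, -0.01, -0.03, -0.02, -0.04, -0.0]
place [1.71, -0.02, -1.9, -0.02, -0.04, -0.0]
pred foot (np.float64(302.12016242705715), np.float64(317.92448446560843)) pred top (np.float64(301.0607412879659), np.float64(304.7615098132951))
pred foot (np.float64(253.22953030395195), np.float64(199.98360781100004)) pred top (np.float64(251.26420120515772), np.float64(180.0569967802013))
```

View pics/crop6.png

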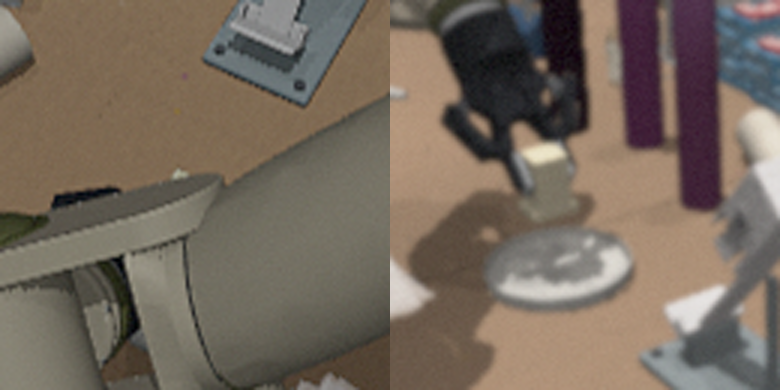

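Side view: the casting hangs upright, with the foot's bottom edge at about (253,201) against a predicted (253,200). Lowering.

Call:
arm_command --plan '[[[0.3, 0, -0.35, 0, 0, 0], [0.7, 0, -0.8, 0, 0, 0], [1.1, 0, -1.2, 0, 0, 0], [1.3, 0, -1.45, 0, 0, 0], [1.42, 0, -1.58, 0, 0, 0], [1.5, 0, -1.67, 0, 0, 0], [1.54, 0, -1.72, 0, 0, 0], [1.58, 0, -1.76, 0, 0, 0], [1.58, 0, -1.76, 0, 0, 0]]]'

```text
time_s: 13.75
position: [0.5221, 0.3126, 0.0541]
tool_rot: [[0.0, 1.0, -0.002], [-0.741, -0.001, -0.672], [-0.672, 0.001, 0.741]]
ft_force: [-0.4, 0.5, -0.8]
grip_width: 0.0338
```

Run:
```python
from h import *
s=sensors.observe();print(s["time_s"],s["position"],s["ft_force"],s["wrist_torque"]);print("place",rows(*place(.007)))
```

```text
13.75 [0.5221 0.3126 0.0541] [-0.4138  0.5426 -0.7629] [ 0.5089  0.0605 -0.0151]
place [0.11, -0.0, -0.11, -0.02, -0.03, -0.0]
```

Call:
arm_command --plan '[[[0.03, 0, -0.03, 0, 0, 0], [0.06, 0, -0.06, 0, 0, 0], [0.08, 0, -0.09, 0, 0, 0], [0.08, 0, -0.09, 0, 0, 0]]]'

```text
time_s: 14.15
position: [0.522, 0.3125, 0.0509]
tool_rot: [[-0.0, 1.0, -0.001], [-0.741, -0.001, -0.671], [-0.671, 0.001, 0.741]]
ft_force: [0.1, -0.4, -1.4]
grip_width: 0.0339
```

Call:
arm_command --plan '[[[0.03, 0, -0.03, 0, 0, 0], [0.06, 0, -0.06, 0, 0, 0], [0.06, 0, -0.06, 0, 0, 0]]]'

```text
time_s: 14.45
position: [0.5221, 0.3126, 0.0503]
tool_rot: [[0.001, 1.0, -0.003], [-0.742, -0.001, -0.671], [-0.671, 0.002, 0.742]]
ft_force: [-1.4, 1.3, 8.4]
grip_width: 0.0335
```

Contact at 8 N. Easing off slightly, then opening.

Call:
arm_command --plan '[[[-0.02, 0, 0.02, 0, 0, 0], [-0.02, 0, 0.02, 0, 0, 0]]]'

```text
time_s: 14.65
position: [0.5221, 0.3126, 0.0503]
tool_rot: [[0.0, 1.0, -0.002], [-0.741, -0.001, -0.671], [-0.671, 0.002, 0.741]]
ft_force: [-1.4, 1.9, 5.9]
grip_width: 0.0334
```

Call:
arm_command --plan '[[[0, 0, 0, 0, 0, 0], [0, 0, 0, 0, 0, 0], [0, 0, 0, 0, 0, 0], [0, 0, 0, 0, 0, 0], [0, 0, 0, 0, 0, 0], [0, 0, 0, 0, 0, 0], [0, 0, 0, 0, 0, 0]]]' --jaw 0

```text
time_s: 15.35
position: [0.5221, 0.3125, 0.0495]
tool_rot: [[-0.0, 1.0, -0.001], [-0.741, -0.001, -0.671], [-0.671, 0.001, 0.741]]
ft_force: [0.1, -0.2, -0.3]
grip_width: 0.0855
```

Run:
```python
from h import *
s=sensors.observe();print(s["time_s"],s["grip_width"],s["ft_force"])
D=get_image("side");C=np.array([.522,.301,.0]);print("pred top px",proj(D,C+[0,0,.068]),"foot",proj(D,C+[0,0,.007]))
cv2.imwrite("pics/s7.png",cv2.resize(D["img"][150:250,200:310,::-1],None,fx=4,fy=4,interpolation=cv2.INTER_CUBIC))
```

```text
15.35 0.08549827170088693 [ 0.0517 -0.2459 -0.3187]
pred top px (np.float64(253.29243439341911), np.float64(200.62139683260844)) foot (np.float64(255.1663946844963), np.float64(219.6216130459477))
```

View pics/s7.png

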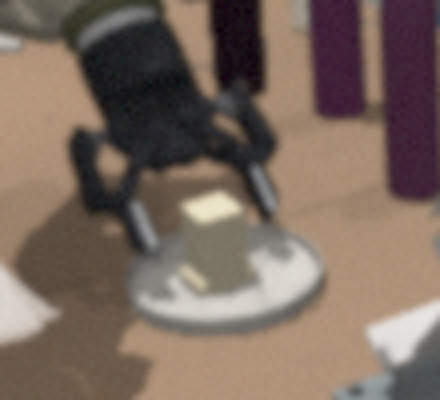

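The casting stands upright at (213,240) in the tin with the fingers clear. Withdrawing along the tool axis.

Call:
arm_command --plan '[[[-0.4, 0, 0, 0, 0, 0], [-1, 0, 0, 0, 0, 0], [-2, 0, 0, 0, 0, 0], [-3, 0, 0, 0, 0, 0], [-4, 0, 0, 0, 0, 0], [-5, 0, -0.5, 0, 0, 0], [-5.5, 0, 1.5, 0, 0, 0], [-6, 0, 3, 0, 0, 0], [-6, 0, 4, 0, 0, 0], [-6, 0, 4, 0, 0, 0]]]'

```text
time_s: 16.4
position: [0.5223, 0.3558, 0.2285]
tool_rot: [[0.003, 1.0, -0.006], [-0.739, -0.002, -0.674], [-0.674, 0.007, 0.739]]
ft_force: [-0.1, -0.8, 0.4]
grip_width: 0.0854
```

Run:
```python
from h import *
s=sensors.observe();print(s["time_s"],s["position"],s["q"],s["ft_force"])
W=get_image("wrist")["img"];S=get_image("scene")["img"];D=get_image("side");
d=D["img"][180:245,215:300];g=cv2.cvtColor(d,cv2.COLOR_RGB2HSV).astype(int);m=(g[...,0]>=18)&(g[...,0]<=35)&(g[...,1]>40)&(g[...,2]>170)
print([(st,(x[0]+215,x[1]+180)) for st,x in blob(m)])
for u,v in [(302,330)]: pass
for n,d2,pts in(("scene",S,None),("side",D["img"],None)):
    o=cv2.imread(f"pics/{n}0.png")[...,::-1];c=np.abs(d2.astype(int)-o).max(2)
    B={"scene":dict(candle=(230,325,180,235),mug=(130,172,308,345),spool=(155,190,362,384),knob=(140,165,350,376)),"side":dict(candle=(100,202,290,312),mug=(235,298,418,470),spool=(275,320,377,410),knob=(165,195,333,358))}[n]
    print(n,{k:int((c[a:b,e:f]>60).sum()) for k,(a,b,e,f) in B.items()})
cv2.imwrite("pics/final.png",np.hstack([cv2.resize(S[200:370,220:400,::-1],None,fx=2.2,fy=2.2),cv2.resize(D["img"][150:320,200:380,::-1],None,fx=2.2,fy=2.2)]))
```

```text
16.4 [0.5223 0.3558 0.2285] [ 36.2085  46.0227  46.417  -40.8115 113.8995  28.3774] [-0.0747 -0.7947  0.4259]
[([31, 18, 14, 8, 55], (252.4, 201.4))]
scene {'candle': 379, 'mug': 0, 'spool': 0, 'knob': 0}
side {'candle': 0, 'mug': 0, 'spool': 0, 'knob': 0}
```

View pics/final.png

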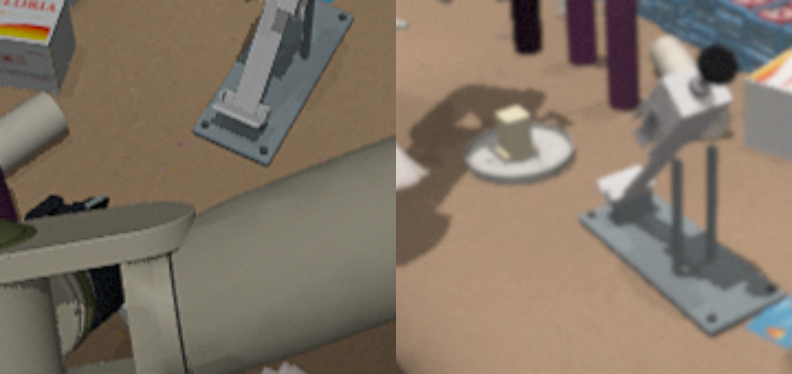

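The side view shows the casting upright in mid-tin, with its top at (252,201) against a predicted (253,201). The knob is back out and the bystanders haven't changed.

```bash
python3 -c "
from rig import workorder;print(workorder.close_job())"
```

```text
the job is handed in; nothing more can be done
None
```

The job is done and handed in at about 16.5 s of the 58 s allowed. The casting stands upright on its foot in the middle of the tin.

- **Pressing:** I pressed the knob along the slope with closed fingers. The highest force I read was about 11 N, against the 35 N limit, though I only took readings at the pauses. The casting sprang free and slid to the ramp foot. I then backed off slowly, and the knob measured back at its rest position.
- **Placing:** I gripped the casting across the block, turned it 40° to upright and lowered it until it touched at about 8 N. I then released it and withdrew the gripper.

**Last checks:**
- **Casting position:** in the side view its top is within 1 pixel (2–3 mm) of where I aimed. The two cameras disagreed by 7 mm in y on the tin's centre, so I aimed at the midpoint.
- **Bystanders and knob:** the mug, spool and knob regions are unchanged in both views.
- **Candle:** its region is unchanged in the side view. The scene view showed 379 changed pixels there, probably the arm in front of it. I did not confirm that separately.
- **Scene camera:** the arm blocked its view of the tin, so the final upright check rests on the side camera alone.

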